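# Test the bench outlet box's leakage trip and set it again

### The job

Test the leakage trip of the grey outlet box: press the round test button gently until the upright bail lever drops, then lift the lever back up until it clicks in and stays up by itself. Then swing the hinged metal guard down over the button and press it home in its catch, leaving the tape roll, carton, spool and screwdriver around it where they are.

Things in the scene. Friction and masses are not known exactly. Their poses are not given: they have to be found in the camera images.
- station: grey outlet box fixed to the bench, 140 (x) x 260 (y) x 80 mm high; origin under its centre, its front (-x, round outlet faces) to the robot. On its top: right half (y -70 mm) the bail lever, left half (y +60 mm) the test button, its guard, and in front of the button a steel catch post 30 mm wide (x -50 to -31 mm, top 141 mm over the bench)
- lever_grip (a point): middle of the lever's black round grip bar, 16 mm thick and 98 mm long along the box's y. The lever is a U-shaped bail: two flat side arms 83 mm apart inside, 80 mm from hinge line to grip bar. The point turns with the lever
- lever_hinge (a point): middle of the lever's hinge line (along the box's y), at x -30, y -70, z 88 mm of the box
- lever (a joint): lever angle (rad): 0 = upright and latched; grows as it falls to the front (-x of the box), 1.62 = fully dropped, level with the box's top and standing out over its front edge. Sprung downwards. Lifting is stiff below 0.3; it latches near the end stop just beyond upright (-0.06), then rests at about 0; short of that it falls again
- button_top (a point): centre of the top face of the test button, a round black cap 36 mm across standing in a grey collar; 118 mm above the bench when not pressed, at x 8, y 60 mm of the box; it is pressed straight down
- button: the test button itself; origin 26 mm below button_top. It travels 11 mm from out to fully in, against a spring of 2 N rising to 7 N; the lever trips somewhere past half travel
- guard_tip (a point): middle of the guard's free edge. The guard is a metal plate 70 mm wide (44 mm at the free edge), 6 mm thick, reaching 95 mm from its hinge line; it starts open, standing up behind the button
- guard_hinge (a point): middle of the guard's hinge line (along the box's y), at x 62, y 60, z 130 mm of the box
- guard_press (a point): point on the guard's outer face, 68 mm from the hinge line, where it may be pushed; that face is the upper one when shut and looks to the back (+x) when open
- guard (a joint): guard angle (rad): 0 = shut, level over the button and under the catch; about 1.57 = upright; open stop 2.1, leaning to the back. It stays where it is left (stiff hinge). At about 0.13 it comes to rest on the sprung catch; pressing on with about 6 to 10 N snaps it shut
- tape: bystander: clear tape roll lying on the box's top, behind the lever; 68 mm across, 19 mm high; origin under its centre
- carton: bystander: brown carton 90 x 60 x 50 mm; origin under its centre
- spool: bystander: white wire spool standing on end, 80 mm across, 55 mm high; origin under its centre
- driver: bystander: screwdriver 180 mm long lying flat in front of the box, below the lever's fall; origin under its middle, x towards the tip

How it is judged:
By the outcome, as a careful person would: the job done as asked, in the order asked, and still so for the second after the job is handed in, with the robot touching nothing.
It also fails if it takes over 67 s, if anything falls off the work surface, if the arm or the gripper's body presses on something with over 40 N, if the wrist force passes 120 N, or if a joint passes its speed limit or range.

### The arm

A 7-joint arm with a two-finger parallel gripper is mounted at the origin on the work surface. World frame = base frame: x ahead of the robot, y to its left, z up, the work surface at z = 0. Lengths are in mm, angles in rad, forces in N, time in s.
With the tool pointing down it reaches from about 400 to 925 mm from the base axis. Payload 5.6 kg.
Tool frame: the origin (TCP) lies on the centre line of the jaws, within the pads' length; the fingertips stand r.tip_extent ahead of it and the grasp point (between the pads) lies 2 mm behind it (r.tip_extent is the distance from the TCP to the fingertips, in mm); z points along the fingers, y is the line along which they close (so a half turn about z gives the same grasp; the last joint's range is limited). The gripper opens to 85 mm and grips with 20 to 120 N. Pads are 22 mm wide; open, the fingers measure 114 mm over their backs; the gripper's body (76 mm by 85 mm) begins 54 mm behind the grasp point. The pads swing forward as they close: fully open they stand 13 mm farther back than shut.
Start: joints at [1.263, 0.468, -0.012, 1.603, 0.006, 1.071, -0.056], TCP at [170.074, -627.362, 248.29] pointing down, gripper open.
Joint ranges: [-2.53, 2.53], [-0.31, 2.02], [-1.57, 1.55], [0.28, 2.44], [-1.29, 4.43], [0.15, 1.84], [-2.92, 2.92]. Speed limits (rad/s): [2.57, 2.57, 3.14, 3.14, 3.14, 3.14, 3.14].

### API

Orientations are given as a rotation vector (axis times angle).
In Python, from rig import r gives the robot as it stands.
- The arm moves only by the tool carry_out, never from a script. Its argument "deltas" is a list of rows, each an object with "offset": the shift along the tool's x, y, z in m, a list of three; "turn": the turn about the tool's z in rad. A call has 1 to 8 rows; each row shifts and turns the commanded pose from where the row before left it, along the tool's axes as they then stand; what a row does not reach is not made up. A row lasts 1/12 s, in which the tool goes at most 41.7 mm and 7.16 degrees, less where a joint would pass 70% of its speed; a pose out of reach is approached as far as the arm can. A call with a gripper value outside its range is refused whole. "claw" is the opening, from -1 (shut) to 1 (fully open), set as the call begins (left out, the last holds). The fingers move at their own pace and stop on an object; "force" is the grip in N (left out, the last holds). Time passes only in rows, so rows that do not move let the fingers close. It gives the time, the measured TCP pose, the force, the opening and the grip force at its end, in the units of the state.
- r.get_state(): the state, without advancing time (a new reading comes with each control period).
- r.camera(name): name is "scene" or "top" or "wrist"; returns the picture (384x512x3 uint8, blue, green, red); there is no depth.
- r.camera_model(name): a dict with "fov_y" (degrees; the focal length in pixels is half the picture's height over the tangent of half this angle, whatever the lens; pixels are square), "cx", "cy" (the principal point, pixels), "k1" (the pictures are not rectified: a ray, as slopes to the right and down, at radius r is drawn at 1 + k1 r^2 times it, then the intrinsics apply), "xyz" and "attitude" of the camera in the world; the wrist camera has in their place "tool_from_camera" (4x4, takes a point from camera to tool coordinates, whose origin is the TCP and whose axes are the flange's). Camera axes: x right, y down, z forward; pixel columns grow to the right and rows downward; lengths in mm; the calibration is good to about 2 mm. A picture is of the moment at which its call begins: read the wrist's pose just before it. camera_model takes no time and is no camera call.
- r.sign_off(): hands the job in; it is judged then, once.
Trained networks look in the newest picture that a camera, given by its name, has taken for a name from the list of things; names that differ only in an ending like _2 or _b are one class to them, and where a whole thing is asked for, a point or a joint stands for the part that bears it (a point fixed in the world has none). Each returns a list of dicts, best first, with "conf" (0 to 1); they miss things now and then, are a little off and sometimes report something else, mostly with a low value. They report only what shows in the picture. A call takes as long as a camera call.
- r.masks_of(camera, query): "region" (384x512 bool, what is visible of it) and "bbox" ([left, top, width, height] in pixels, round what is visible of it).
The state is a dict: "t": time; "joints": joint angles; "qd": joint speeds; "joint_torque": joint torques, N m; "tcp_pos": TCP position; "eef_rot": TCP orientation; "force": force on the tool from outside, world axes, zero at the start; "moment": the same for the moment, N m; "finger_gap": finger opening in mm; "grasp_force": force on a finger pad.
Only numpy, scipy, OpenCV 4.12 (cv2) and the standard library are available. Lean on these libraries where they do the work, as an engineer would, in place of code of your own. Each camera call takes 0.05 s, during which the arm holds its last target. There are 200 camera calls.

## Working session

There is one attempt and no reset: what is moved stays moved. The work goes in short steps, Python scripts to look and compute and a tool call to move; the robot and the scene stay as the last step left them, time stands still between calls to the robot, and variables do not carry over. Pictures are saved under pics/ and viewed, at most 10 in all, crops included, and the job is handed in when it is done.

Besides the shell and the picture viewer there is one more tool, called after "Request:" as name([rows], argument=value, ...), one row to a line, values as JSON. carry_out: Moves the arm, as the interface text tells. Its arguments: {"type":"object","properties":{"deltas":{"type":"array","items":{"type":"object","properties":{"offset":{"type":"array","items":{"type":"number"}},"turn":{"type":"number"}}}},"claw":{"type":"number"},"force":{"type":"number"}},"required":["deltas"]}

```bash
ls; mkdir -p pics
python3 - <<'E'
from rig import r
import cv2,numpy as np
s=r.get_state();print(s, r.tip_extent)
a=r.camera("scene");b=r.camera("top")
for n in("scene","top","wrist"):print(n,r.camera_model(n))
cv2.imwrite("pics/a.png",np.hstack([a,b])[:, :, :] if 0 else cv2.resize(np.vstack([a,b]),None,fx=.78,fy=.78))
cv2.imwrite("pics/s.png",a);cv2.imwrite("pics/t.png",b)
for c in("scene","top"):
  for q in("station","button_top","lever_grip","guard_tip","tape","carton","spool","driver"):
    for d in r.masks_of(c,q)[:2]:
      m=d["region"];ys,xs=np.nonzero(m);print(c,q,round(d["conf"],2),d["bbox"],xs.mean().round(1),ys.mean().round(1),len(xs))
E
```

```text
pics
{'t': 0.0, 'joints': array([ 1.26298409,  0.46837555, -0.01161103,  1.6036722 ,  0.00595905,
        1.07140014, -0.05629934]), 'qd': array([ 0.00013301,  0.00023742, -0.00305584,  0.00054025,  0.00139672,
        0.00039805,  0.00016561]), 'joint_torque': array([-9.35015159e-04, -5.32379043e+01,  2.16983777e-02, -2.51307517e+01,
        1.15728483e-02,  7.78416172e-03,  3.37730808e-05]), 'tcp_pos': array([ 169.92803088, -626.82143039,  247.31924378]), 'eef_rot': array([-3.11233474e+00, -4.14397975e-01,  5.12159192e-04]), 'force': array([-0.7368064 ,  0.28266283, -1.02100455]), 'moment': array([-0.00817202, -0.02532452,  0.0342627 ]), 'grasp_force': 0.0, 'finger_gap': 85.6406745395621} 17.0
scene {'fov_y': 43.74188203169874, 'cx': 248.60573351280823, 'cy': 192.43378387638916, 'k1': -0.13653180302256854, 'xyz': array([1047.4314145 , -731.97626167,  687.57247491]), 'attitude': array([-2.03474795, -0.61244822,  0.32675431])}
top {'fov_y': 56.45703381820577, 'cx': 257.62136320163944, 'cy': 195.29569475991494, 'k1': -0.10007903961682645, 'xyz': array([495.2682006 ,  56.70163026, 972.
[... 891 characters left out ...]
.7, 208.3, 32.1, 20.2] 260.8 217.5 572
scene carton 0.8 [292.7, 171.9, 36.3, 27.5] 314.8 184.7 397
scene carton 0.69 [299.0, 147.9, 20.5, 34.9] 308.4 166.1 248
scene spool 0.68 [196.4, 243.4, 37.9, 49.2] 214.2 265.9 1405
scene spool 0.66 [300.5, 152.3, 21.8, 30.3] 307.6 167.5 164
scene driver 0.84 [188.6, 194.6, 39.7, 36.1] 202.2 214.4 341
top station 0.56 [182.1, 144.2, 106.5, 81.2] 227.7 190.4 6119
top lever_grip 0.65 [241.6, 197.7, 42.8, 9.1] 262.2 202.8 324
top guard_tip 0.81 [184.1, 144.9, 34.4, 27.4] 201.6 156.5 699
top tape 0.88 [248.2, 163.2, 29.4, 31.5] 262.3 180.3 420
top carton 0.9 [135.7, 174.5, 35.2, 37.3] 151.4 191.1 950
top spool 0.71 [296.7, 181.2, 33.5, 31.2] 313.7 195.0 783
```

View pics/s.png

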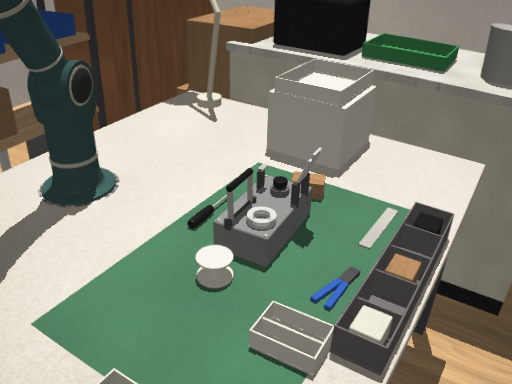

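View pics/t.png

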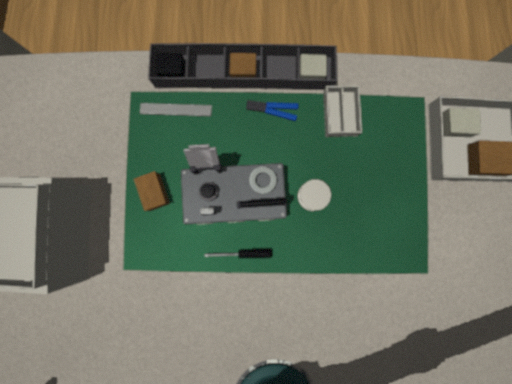

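The scene view shows the box with the lever upright, the black button at (280,182) and the guard standing open at (310,160). In the top view the button is at (209,190), the lever grip at (262,203) and the guard at (201,157). Next I fit the box pose to these points.

```bash
cat > h.py <<'E'
import numpy as np,cv2
from scipy.spatial.transform import Rotation as R
from scipy.optimize import least_squares
from rig import r
def K(m):
    f=192/np.tan(np.radians(m["fov_y"]/2));return np.array([[f,0,m["cx"]],[0,f,m["cy"]],[0,0,1.]])
def pose(n,s=None):
    m=r.camera_model(n)
    if n!="wrist": return m,R.from_rotvec(m["attitude"]).as_matrix(),np.array(m["xyz"])
    T=m["tool_from_camera"];Rt=R.from_rotvec(s["eef_rot"]).as_matrix()
    return m,Rt@T[:3,:3],s["tcp_pos"]+Rt@T[:3,3]
def proj(n,P,s=None):
    m,A,c=pose(n,s);q=(np.atleast_2d(P)-c)@A;q=q[:,:2]/q[:,2:]
    q=q*(1+m["k1"]*(q**2).sum(1,keepdims=True));k=K(m);return q*k[0,0]+[m["cx"],m["cy"]]
def box(p,P):
    c,s=np.cos(p[2]),np.sin(p[2]);P=np.atleast_2d(P)
    return np.c_[p[0]+c*P[:,0]-s*P[:,1],p[1]+s*P[:,0]+c*P[:,1],P[:,2]]
E
python3 - <<'E'
from h import *
obs=[("top",[8,60,118],(209,190)),("top",[-30,-70,176],(262.2,202.8)),("scene",[8,60,118],(279.7,181.5)),
("scene",[70,-130,80],(264,244))]
f=lambda p:np.concatenate([(proj(n,box(p,P))[0]-o) for n,P,o in obs])
z=least_squares(f,[500,60,0],x_scale=[10,10,.05]);print(z.x,z.fun.round(1))
p=z.x
for k,P in dict(tape=0,c=0).items() if 0 else []:pass
W=dict(corners=[[x,y,80] for x in(-70,70) for y in(-130,130)],btn=[[8,60,118]],grip=[[-30,-111,168],[-30,-70,168],[-30,-21,168]],gh=[[62,60,130]],
tip=[[62+95*np.cos(t),60,130+95*np.sin(t)] if 0 else [62-95*np.cos(t),60,130+95*np.sin(t)] for t in(1.57,1.8,2.1)],post=[[-40,60,141]])
im={n:cv2.imread(f"pics/{n[0]}.png") for n in("scene","top")}
out=[]
for n,(x0,y0) in(("scene",(190,130)),("top",(160,120))):
    I=cv2.resize(im[n][y0:y0+145,x0:x0+145],None,fx=4,fy=4,interpolation=cv2.INTER_CUBIC)
    I=I.copy()
    for k,P in W.items():
        for q in proj(n,box(p,P)): cv2.circle(I,tuple(int(v) for v in (q-[x0,y0]+.5)*4),3,(0,0,255),-1)
    out.append(I)
cv2.imwrite("pics/fit.png",cv2.resize(np.hstack(out),(796,398)))
for P in (W["btn"],W["grip"],W["gh"]):print(box(p,P).round(1))
E
```

```text
[5.60258046e+02 1.09670339e+02 3.49719099e-02] [ 0.7 -0.9  2.6 -0.1  1.  -1.6  0.1 -4.2]
[[566.2 169.9 118. ]]
[[534.2  -2.3 168. ]
 [532.7  38.7 168. ]
 [531.   87.6 168. ]]
[[620.1 171.8 130. ]]
```

View pics/fit.png

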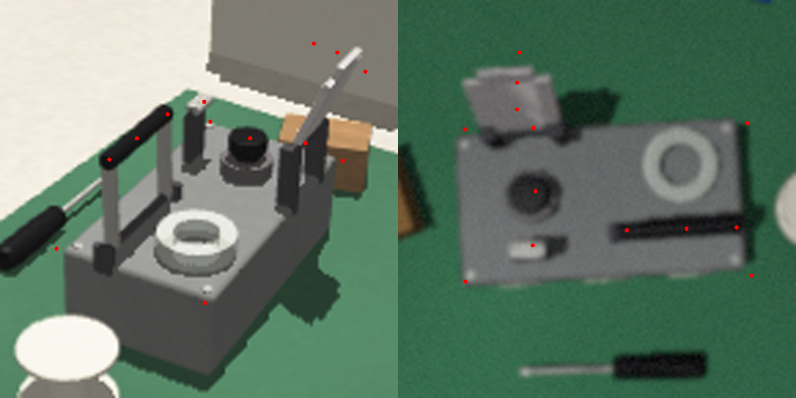

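The overlay agrees to a few pixels. The box corners at crop (457,138), (740,122), (746,267), (463,284) need a bit more yaw, so I refit using more points.

Run:
```python
from h import *
k=2.745
T=lambda u,v:(160+(u-398)/k-.5,120+v/k-.5); S=lambda u,v:(190+u/k-.5,130+v/k-.5)
obs=[("top",[70,130,80],T(458,137)),("top",[70,-130,80],T(741,122)),("top",[-70,-130,80],T(747,267)),("top",[-70,130,80],T(464,284)),
("top",[8,60,118],T(529,194)),("top",[-40.5,60,141],T(527,250)),("top",[-30,-119,168],T(742,224)),("top",[-30,-21,168],T(612,232)),
("scene",[8,60,118],S(248,136)),("scene",[-30,-119,168],S(105,159)),("scene",[-30,-21,168],S(169,112)),("scene",[-70,-130,80],S(66,253)),("scene",[70,-130,80],S(216,296)),("scene",[-40.5,60,141],S(200,101))]
f=lambda p:np.concatenate([(proj(n,box(p,P))[0]-o) for n,P,o in obs])
z=least_squares(f,[560,110,.035],x_scale=[10,10,.05],loss="soft_l1");p=z.x;print(p,f(p).reshape(-1,2).round(1).tolist())
g=[[62-95*np.cos(t),60,130+95*np.sin(t)] for t in(1.57,1.8,2.1)]
print(proj("top",box(p,g)),proj("scene",box(p,g)), "obs tip",T(503,72),S(358,50))
for P in ([8,60,118],[-30,-70,168],[62,60,130],[-40.5,60,141]):print(box(p,P).round(1))
s=r.get_state();print(R.from_rotvec(s["eef_rot"]).as_matrix().round(3).tolist())
np.save("p.npy",p)
```

```text
[5.58694791e+02 1.14914541e+02 7.13495599e-02] [[-0.6, -0.4], [-0.9, -0.9], [0.5, 1.9], [-0.4, 1.6], [0.2, 0.5], [0.6, -0.0], [-0.4, 0.0], [3.6, -0.4], [0.6, -0.4], [1.8, 1.4], [0.4, -0.0], [-1.5, -1.7], [-0.9, 1.1], [0.8, -0.7]]
[[199.36283981 161.21795612]
 [199.11401239 151.35602414]
 [199.3787225  140.27885734]] [[303.83876409 143.77186338]
 [312.48094579 146.84731127]
 [322.84449813 153.62095827]] obs tip (197.75136612021856, 145.72950819672133) (319.91894353369764, 147.71493624772313)
[[562.4 175.3 118. ]]
[[533.8  43.  168. ]]
[[616.3 179.2 130. ]]
[[514.  171.9 141. ]]
[[0.965, 0.262, -0.0], [0.262, -0.965, -0.0], [-0.0, 0.0, -1.0]]
```

Request:
carry_out([
  {"offset": [0.034, -0.019, 0]},
  {"offset": [0.034, -0.019, 0]},
  {"offset": [0.034, -0.019, 0]},
  {"offset": [0.034, -0.019, 0]},
  {"offset": [0.034, -0.019, 0]},
  {"offset": [0.034, -0.019, 0]},
  {"offset": [0.034, -0.019, 0]},
  {"offset": [0.034, -0.019, 0]},
], claw=-1)

```text
$.deltas[0]: bad value
```

Request:
carry_out([
  {"offset": [0.034, -0.019, 0]},
  {"offset": [0.034, -0.019, 0]},
  {"offset": [0.034, -0.019, 0]},
  {"offset": [0.034, -0.019, 0]},
  {"offset": [0.015, -0.036, 0]},
  {"offset": [0.015, -0.036, 0]},
  {"offset": [0.015, -0.036, 0]},
  {"offset": [0.015, -0.036, 0]},
])

```text
$.deltas[0]: bad value
```

Request:
carry_out([
  {"offset": [0.015, -0.036, 0]},
  {"offset": [0.015, -0.036, 0]},
  {"offset": [0.015, -0.036, 0]},
  {"offset": [0.015, -0.036, 0]},
  {"turn": -0.125},
  {"turn": -0.125},
  {"turn": -0.125},
  {"turn": -0.125},
])

```text
$.deltas[0]: bad value
```

Request:
carry_out([
  {"turn": -0.125},
  {"turn": -0.125},
  {"turn": -0.125},
  {"turn": -0.125},
  {"turn": -0.125},
  {"turn": -0.125},
  {"turn": -0.125},
  {"offset": [0, 0, 0]},
])

```text
$.deltas[0]: bad value
```

Request:
carry_out([
  {"offset": [0.034, -0.019, 0], "turn": 0},
  {"offset": [0.034, -0.019, 0], "turn": 0},
  {"offset": [0.034, -0.019, 0], "turn": 0},
  {"offset": [0.034, -0.019, 0], "turn": 0},
  {"offset": [0.034, -0.019, 0], "turn": 0},
  {"offset": [0.034, -0.019, 0], "turn": 0},
  {"offset": [0.034, -0.019, 0], "turn": 0},
  {"offset": [0.034, -0.019, 0], "turn": 0},
], claw=-1)

```text
t: 1.57
tcp_pos: [393.9, -408.1, 248.6]
eef_rot: [3.114, 0.414, 0.0]
force: [0.3, -0.3, 0.3]
finger_gap: -0.0
grasp_force: 0.0
```

Request:
carry_out([
  {"offset": [0.034, -0.019, 0], "turn": 0},
  {"offset": [0.034, -0.019, 0], "turn": 0},
  {"offset": [0.034, -0.019, 0], "turn": 0},
  {"offset": [0.034, -0.019, 0], "turn": 0},
  {"offset": [0.015, -0.036, 0], "turn": 0},
  {"offset": [0.015, -0.036, 0], "turn": 0},
  {"offset": [0.015, -0.036, 0], "turn": 0},
  {"offset": [0.015, -0.036, 0], "turn": 0},
])

```text
t: 2.23
tcp_pos: [524.5, -144.0, 248.4]
eef_rot: [3.114, 0.414, 0.0]
force: [0.5, 0.7, 0.8]
finger_gap: 0.1
grasp_force: 0.0
```

Request:
carry_out([
  {"offset": [0.015, -0.036, 0], "turn": 0},
  {"offset": [0.015, -0.036, 0], "turn": 0},
  {"offset": [0.015, -0.036, 0], "turn": 0},
  {"offset": [0.015, -0.036, 0], "turn": 0},
  {"offset": [0, 0, 0], "turn": -0.125},
  {"offset": [0, 0, 0], "turn": -0.125},
  {"offset": [0, 0, 0], "turn": -0.125},
  {"offset": [0, 0, 0], "turn": -0.125},
])

```text
t: 2.9
tcp_pos: [544.7, 9.3, 248.4]
eef_rot: [2.91, 1.182, 0.0]
force: [-0.9, -0.4, -0.6]
finger_gap: 0.4
grasp_force: 0.0
```

Request:
carry_out([
  {"offset": [0, 0, 0], "turn": -0.125},
  {"offset": [0, 0, 0], "turn": -0.125},
  {"offset": [0, 0, 0], "turn": -0.125},
  {"offset": [0, 0, 0], "turn": -0.125},
  {"offset": [0, 0, 0], "turn": -0.125},
  {"offset": [0, 0, 0], "turn": -0.125},
  {"offset": [0, 0, 0], "turn": -0.125},
  {"offset": [0, 0, 0], "turn": 0},
])

```text
t: 3.57
tcp_pos: [544.7, 8.7, 248.3]
eef_rot: [-2.14, -2.3, -0.0]
force: [0.1, -0.5, -0.4]
finger_gap: 0.1
grasp_force: 0.0
```

```bash
cat >> h.py <<'E'
p=np.load("p.npy")
def to(P,world=False):
    s=r.get_state();t=np.array(P,float) if world else box(p,P)[0]
    d=(t-s["tcp_pos"])@R.from_rotvec(s["eef_rot"]).as_matrix();return d.round(1)
def st():
    s=r.get_state();M=R.from_rotvec(s["eef_rot"]).as_matrix()
    c,q=np.cos(p[2]),np.sin(p[2]);b=s["tcp_pos"]-[p[0],p[1],0];b=[c*b[0]+q*b[1],-q*b[0]+c*b[1],b[2]]
    print("t",s["t"],"tcp",s["tcp_pos"].round(1),"box",np.round(b,1),"yaw",np.arctan2(M[1,0],M[0,0]).round(3),"F",s["force"].round(1),"gap",s["finger_gap"].round(1),"j",s["joints"].round(2),"tip",r.tip_extent)
    return s
E
python3 - <<'E'
from h import *
s=st();I=r.camera("wrist")
for q in("button_top","guard_tip","lever_grip"):
  for d in r.masks_of("wrist",q)[:2]:
    ys,xs=np.nonzero(d["region"]);print(q,d["conf"],d["bbox"],xs.mean(),ys.mean())
print(proj("wrist",box(p,[[8,60,118],[-40.5,60,141],[62,60,130]]),s).round(1), to([8,60,140]), (p[2]+np.pi/2))
cv2.imwrite("pics/w1.png",I)
E
```

```text
Traceback (most recent call last):
  File "h.py", line 25, in st
    print("t",s["t"],"tcp",s["tcp_pos"].round(1),"box",np.round(b,1),"yaw",np.arctan2(M[1,0],M[0,0]).round(3),"F",s["force"].round(1),"gap",s["finger_gap"].round(1),"j",s["joints"].round(2),"tip",r.tip_extent)
                                                                                                                                            ^^^^^^^^^^^^^^^^^^^^^
AttributeError: 'float' object has no attribute 'round'
```

```bash
sed -i 's/s\["finger_gap"\].round(1)/round(s["finger_gap"],1)/' h.py
python3 - <<'E'
from h import *
s=st();I=r.camera("wrist")
for q in("button_top","guard_tip","lever_grip"):
  for d in r.masks_of("wrist",q)[:2]:
    ys,xs=np.nonzero(d["region"]);print(q,d["conf"],d["bbox"],xs.mean(),ys.mean())
print(proj("wrist",box(p,[[8,60,118],[-40.5,60,141],[62,60,130],[-30,-70,176]]),s).round(1), to([8,60,140]), (p[2]+np.pi/2))
cv2.imwrite("pics/w1.png",I)
E
```

```text
t 3.5667 tcp [544.7   8.7 248.3] box [ -21.5 -105.   248.3] yaw 1.643 F [ 0.1 -0.5 -0.4] gap 0.1 j [ 0.4   0.36 -0.58  1.83  0.23  1.02 -0.21] tip 17.0
lever_grip 0.82 [228.4, 62.1, 28.1, 161.8] 241.6952122408687 140.3919052319842
[[303.7 -57.1]
 [227.8 -73.1]
 [391.4 -64.3]
 [245.4 151.7]] [165.1  28.7 108.3] 1.6421458866838745
```

View pics/w1.png

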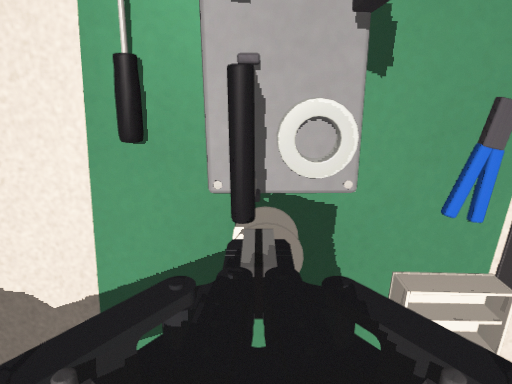

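The wrist view shows the grip bar from (241,66) to (241,220) and the box's rear corners at (208,192) and (357,192), so my fit is a few mm off. I'll move nearer the button and look again.

Request:
carry_out([
  {"offset": [0.027, 0.007, 0], "turn": 0},
  {"offset": [0.027, 0.007, 0], "turn": 0},
  {"offset": [0.027, 0.007, 0], "turn": 0},
  {"offset": [0.027, 0.007, 0], "turn": 0},
  {"offset": [0, 0, 0], "turn": 0},
  {"offset": [0, 0, 0], "turn": 0},
])

```text
t: 4.27
tcp_pos: [564.9, 120.5, 248.2]
eef_rot: [-2.141, -2.299, -0.0]
force: [0.4, -0.2, -0.6]
finger_gap: 0.3
grasp_force: 0.0
```

Run:
```python
from h import *
s=st();I=r.camera("wrist")
for q in("button_top","guard_tip","station"):
  for d in r.masks_of("wrist",q)[:2]:
    ys,xs=np.nonzero(d["region"]);print(q,d["conf"],d["bbox"],xs.mean(),ys.mean())
P=[[8,60,118],[-40.5,60,141],[62,60,130],[70,130,80],[-70,130,80],[-30,-119,168],[-30,-21,168]]
print(proj("wrist",box(p,P),s).round(1), to([8,60,140]))
for t in (1.57,1.8,2.1): print(proj("wrist",box(p,[62-95*np.cos(t),60,130+95*np.sin(t)]),s).round(1))
cv2.imwrite("pics/w2.png",cv2.resize(I,(768,576)))
```

```text
t 4.2667 tcp [564.9 120.5 248.2] box [  6.6   5.2 248.2] yaw 1.642 F [ 0.4 -0.2 -0.6] gap 0.3 j [ 0.2   0.42 -0.6   1.75  0.27  1.05 -0.42] tip 17.0
button_top 0.95 [237.5, 88.3, 46.9, 43.5] 260.3742550655542 108.27234803337306
guard_tip 0.63 [327.1, 48.0, 131.8, 137.0] 393.7416857798165 112.50881594036697
[[261.  111.4]
 [190.9 113.8]
 [336.1 112.6]
 [337.6  19.8]
 [164.3  19.9]
 [211.4 355. ]
 [205.4 238.4]] [ 58.6   1.1 108.1]
[[383.6 128.4]]
[[429.  127.9]]
[[472.1 125.5]]
```

View pics/w2.png

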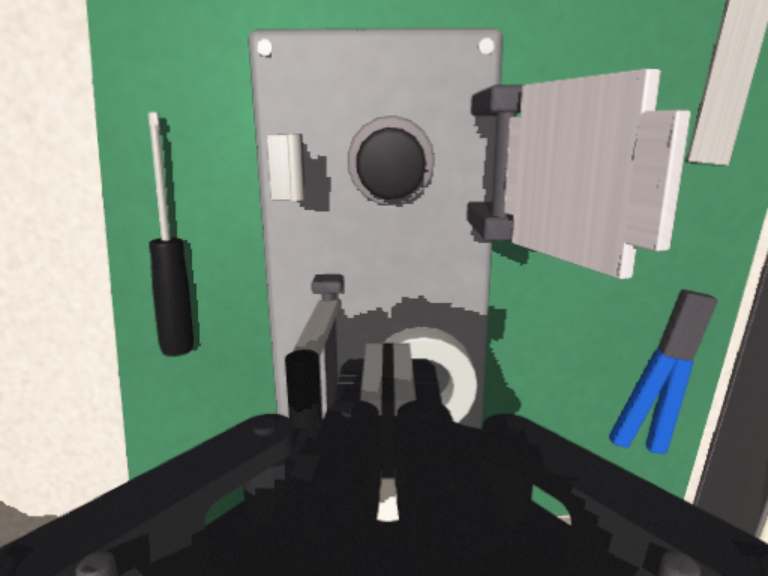

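The button is at wrist pixel (260.5,107.5), about 2 mm to +y of my prediction. The guard tip at (451,120) puts it at about 1.95 rad. I'll shift the model by 2 mm and move over the button.

Request:
carry_out([
  {"offset": [0.03, 0, 0], "turn": 0},
  {"offset": [0.03, 0.001, 0], "turn": 0},
  {"offset": [0, 0, 0.03], "turn": 0},
  {"offset": [0, 0, 0.03], "turn": 0},
  {"offset": [0, 0, 0.03], "turn": 0},
  {"offset": [0, 0, 0.01], "turn": 0},
  {"offset": [0, 0, 0], "turn": 0},
])

```text
t: 5.05
tcp_pos: [560.6, 176.5, 145.6]
eef_rot: [-2.144, -2.293, 0.008]
force: [-0.4, -1.2, 1.2]
finger_gap: 0.2
grasp_force: 0.0
```

```bash
python3 -c "
import numpy as np
p=np.load('p.npy');p[1]+=2;np.save('p.npy',p)
from h import *
st();print(to([8,60,135]))"
```

```text
t 5.05 tcp [560.6 176.5 145.6] box [  6.1  59.3 145.6] yaw 1.638 F [-0.4 -1.2  1.2] gap 0.2 j [ 0.06  0.56 -0.55  1.81  0.37  0.88 -0.6 ] tip 17.0
[ 0.7  1.9 10.6]
```

Request:
carry_out([
  {"offset": [0, 0.001, 0.005], "turn": 0},
  {"offset": [0, 0, 0.004], "turn": 0},
  {"offset": [0, 0, 0.003], "turn": 0},
  {"offset": [0, 0, 0.002], "turn": 0},
  {"offset": [0, 0, 0.001], "turn": 0},
  {"offset": [0, 0, 0], "turn": 0},
])

```text
t: 5.55
tcp_pos: [563.7, 178.6, 134.2]
eef_rot: [2.143, 2.296, 0.002]
force: [0.1, -0.5, 3.4]
finger_gap: -0.0
grasp_force: 2.0
```

Request:
carry_out([
  {"offset": [0, 0, 0.001], "turn": 0},
  {"offset": [0, 0, 0.001], "turn": 0},
  {"offset": [0, 0, 0], "turn": 0},
])

```text
t: 5.8
tcp_pos: [563.7, 178.5, 132.1]
eef_rot: [2.143, 2.296, 0.002]
force: [-0.5, -0.8, 4.7]
finger_gap: -0.2
grasp_force: 2.6
```

Request:
carry_out([
  {"offset": [0, 0, 0.001], "turn": 0},
  {"offset": [0, 0, 0.001], "turn": 0},
  {"offset": [0, 0, 0], "turn": 0},
])

```text
t: 6.05
tcp_pos: [563.7, 178.6, 130.2]
eef_rot: [2.143, 2.296, 0.002]
force: [-0.2, -0.0, 5.8]
finger_gap: -0.1
grasp_force: 2.7
```

```bash
cat >> h.py <<'E'
def lever(tag=None):
    I=r.camera("scene")
    if tag: cv2.imwrite(f"pics/{tag}.png",I)
    for d in r.masks_of("scene","lever_grip")[:2]: print("lever",round(d["conf"],2),d["bbox"])
    for t in(0,1.62):print(t,proj("scene",box(p,[[-30-80*np.sin(t),y,88+80*np.cos(t)] for y in(-119,-21)])).round().tolist())
E
python3 -c "
from h import *
st();lever()"
```

```text
t 6.05 tcp [563.7 178.6 130.2] box [  9.4  61.1 130.2] yaw 1.64 F [-0.2 -0.   5.8] gap -0.1 j [ 0.05  0.59 -0.54  1.81  0.39  0.85 -0.62] tip 17.0
lever 0.69 [225.8, 168.0, 29.8, 53.8]
lever 0.44 [273.0, 179.6, 15.2, 10.3]
0 [[230.0, 188.0], [252.0, 170.0]]
1.62 [[201.0, 211.0], [223.0, 192.0]]
```

Request:
carry_out([
  {"offset": [0, 0, 0.001], "turn": 0},
  {"offset": [0, 0, 0], "turn": 0},
])

```text
t: 6.32
tcp_pos: [563.7, 178.5, 129.1]
eef_rot: [2.143, 2.296, 0.002]
force: [0.6, -0.3, 5.1]
finger_gap: -0.1
grasp_force: 2.5
```

```bash
python3 -c "
from h import *
lever()"
```

```text
lever 0.57 [225.0, 170.0, 31.2, 51.1]
0 [[230.0, 188.0], [252.0, 170.0]]
1.62 [[201.0, 211.0], [223.0, 192.0]]
```

Request:
carry_out([
  {"offset": [0, 0, 0.001], "turn": 0},
  {"offset": [0, 0, 0], "turn": 0},
])

```text
t: 6.58
tcp_pos: [563.5, 178.4, 127.5]
eef_rot: [2.143, 2.296, 0.001]
force: [1.7, -0.9, 1.1]
finger_gap: -0.1
grasp_force: 0.6
```

```bash
python3 -c "
from h import *
lever()"
```

```text
0 [[230.0, 188.0], [252.0, 170.0]]
1.62 [[201.0, 211.0], [223.0, 192.0]]
```

Request:
carry_out([
  {"offset": [0, 0, 0], "turn": 0},
  {"offset": [0, 0, 0], "turn": 0},
  {"offset": [0, 0, 0], "turn": 0},
  {"offset": [0, 0, 0], "turn": 0},
])

```text
t: 7.02
tcp_pos: [563.5, 178.5, 127.5]
eef_rot: [2.143, 2.296, 0.001]
force: [1.2, -0.5, 5.3]
finger_gap: -0.1
grasp_force: 2.5
```

```bash
python3 -c "
from h import *
lever('l1');I=cv2.imread('pics/l1.png')[120:280,170:340];cv2.imwrite('pics/l1c.png',cv2.resize(I,None,fx=3,fy=3))"
```

```text
lever 0.58 [199.6, 193.7, 55.9, 27.7]
0 [[230.0, 188.0], [252.0, 170.0]]
1.62 [[201.0, 211.0], [223.0, 192.0]]
```

View pics/l1c.png

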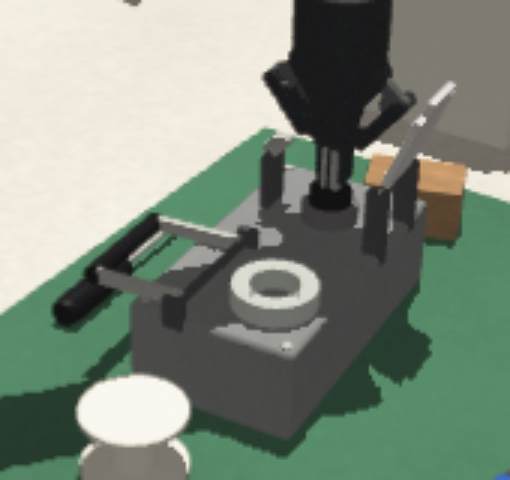

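The lever has dropped: its bar now lies level, out over the front edge above the screwdriver. Next I move to it and grasp it.

Request:
carry_out([
  {"offset": [0, 0, -0.015], "turn": 0},
  {"offset": [0, 0, -0.035], "turn": 0},
  {"offset": [0, 0, -0.03], "turn": 0},
  {"offset": [-0.027, -0.025, 0], "turn": 0},
  {"offset": [-0.027, -0.025, 0], "turn": 0},
  {"offset": [-0.027, -0.025, 0], "turn": 0},
  {"offset": [-0.027, -0.025, 0], "turn": 0},
  {"offset": [-0.023, -0.022, 0], "turn": 0},
])

```text
t: 7.78
tcp_pos: [447.4, 37.8, 206.1]
eef_rot: [-2.142, -2.295, 0.004]
force: [0.7, -0.2, 0.3]
finger_gap: -0.0
grasp_force: 0.0
```

Request:
carry_out([
  {"offset": [0, 0, 0], "turn": 0},
  {"offset": [0, 0, 0.02], "turn": 0},
  {"offset": [0, 0, 0.02], "turn": 0},
  {"offset": [0, 0, 0], "turn": 0},
], claw=-0.15, force=60)

```text
t: 8.12
tcp_pos: [447.4, 39.2, 164.1]
eef_rot: [-2.14, -2.293, 0.008]
force: [-0.7, 0.3, -0.3]
finger_gap: 36.5
grasp_force: 0.0
```

Run:
```python
from h import *
s=st();I=r.camera("wrist")
for q in("lever_grip",):
  for d in r.masks_of("wrist",q)[:2]:
    ys,xs=np.nonzero(d["region"]);print(q,d["conf"],d["bbox"],xs.mean(),ys.mean())
print(proj("wrist",box(p,[[-110,-119,84],[-110,-70,84],[-110,-21,84]]),s).round(1), to([-112,-70,86]))
cv2.imwrite("pics/w3.png",I)
```

```text
t 8.1167 tcp [447.4  39.2 164.1] box [-116.5  -69.6  164.1] yaw 1.64 F [-0.7  0.3 -0.3] gap 36.5 j [ 0.36  0.33 -0.6   2.11  0.26  0.78 -0.33] tip 17.0
lever_grip 0.56 [256.8, 119.9, 154.1, 158.9] 324.23798736139264 193.2322642184333
[[269.5 268.8]
 [270.1 202.7]
 [270.7 127.5]] [-1.1  2.6 80.7]
```

View pics/w3.png

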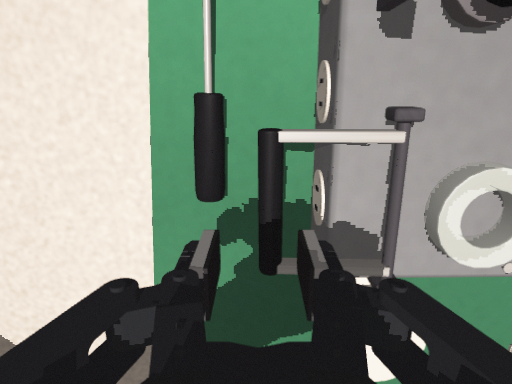

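Bar centre at column 270, rows 130–273, matching the prediction. I descend and grip.

Request:
carry_out([
  {"offset": [0, 0.004, 0.01], "turn": 0},
  {"offset": [0, 0, 0.025], "turn": 0},
  {"offset": [0, 0, 0.02], "turn": 0},
  {"offset": [0, 0, 0.015], "turn": 0},
  {"offset": [0, 0, 0.008], "turn": 0},
  {"offset": [0, 0, 0], "turn": 0},
  {"offset": [0, 0, 0], "turn": 0},
])

```text
t: 8.8
tcp_pos: [454.7, 40.1, 89.5]
eef_rot: [-2.143, -2.297, -0.0]
force: [-1.1, 0.3, 0.3]
finger_gap: 36.4
grasp_force: 0.0
```

```bash
python3 -c "
from h import *
st()"
```

```text
t 8.8 tcp [454.7  40.1  89.5] box [-109.2  -69.2   89.5] yaw 1.64 F [-1.1  0.3  0.3] gap 36.4 j [ 0.28  0.46 -0.52  2.15  0.39  0.62 -0.45] tip 17.0
```

Request:
carry_out([
  {"offset": [0, -0.001, 0.004], "turn": 0},
  {"offset": [0, 0, 0], "turn": 0},
])

```text
t: 8.97
tcp_pos: [453.7, 39.6, 85.7]
eef_rot: [2.143, 2.296, 0.001]
force: [-0.3, -0.7, -0.7]
finger_gap: 36.1
grasp_force: 0.0
```

Request:
carry_out([
  {"offset": [0, 0, 0], "turn": 0},
  {"offset": [0, 0, 0], "turn": 0},
  {"offset": [0, 0, 0], "turn": 0},
  {"offset": [0, 0, 0], "turn": 0},
  {"offset": [0, 0, 0], "turn": 0},
], claw=-1, force=50)

```text
t: 9.38
tcp_pos: [454.5, 39.6, 85.9]
eef_rot: [2.142, 2.295, 0.003]
force: [2.5, -0.6, 5.0]
finger_gap: 14.4
grasp_force: 49.0
```

```bash
python3 -c "
from h import *
st()
P=[(80*np.sin(t),80*np.cos(t)) for t in np.arange(1.62,-.15,-.12)]
P=np.array([(-30-x,88+z) for x,z in P]);d=np.diff(P,axis=0);print(np.c_[P[1:],d[:,0],-d[:,1]].round(1))"
```

```text
t 9.3833 tcp [454.5  39.6  85.9] box [-109.4  -69.7   85.9] yaw 1.64 F [ 2.5 -0.6  5. ] gap 14.4 j [ 0.27  0.47 -0.51  2.15  0.4   0.61 -0.46] tip 17.0
[[-1.098e+02  9.370e+01  1.000e-01 -9.600e+00]
 [-1.085e+02  1.032e+02  1.300e+00 -9.500e+00]
 [-1.062e+02  1.125e+02  2.400e+00 -9.300e+00]
 [-1.027e+02  1.214e+02  3.500e+00 -8.900e+00]
 [-9.820e+01  1.299e+02  4.500e+00 -8.500e+00]
 [-9.270e+01  1.377e+02  5.500e+00 -7.900e+00]
 [-8.630e+01  1.449e+02  6.400e+00 -7.100e+00]
 [-7.900e+01  1.512e+02  7.200e+00 -6.300e+00]
 [-7.110e+01  1.566e+02  7.900e+00 -5.400e+00]
 [-6.260e+01  1.610e+02  8.500e+00 -4.400e+00]
 [-5.360e+01  1.644e+02  9.000e+00 -3.400e+00]
 [-4.430e+01  1.667e+02  9.300e+00 -2.300e+00]
 [-3.480e+01  1.679e+02  9.500e+00 -1.100e+00]
 [-2.520e+01  1.679e+02  9.600e+00 -0.000e+00]]
```

Request:
carry_out([
  {"offset": [0, 0, -0.0048], "turn": 0},
  {"offset": [0, 0, -0.0048], "turn": 0},
  {"offset": [0, 0.0006, -0.0048], "turn": 0},
  {"offset": [0, 0.0007, -0.0047], "turn": 0},
  {"offset": [0, 0.0012, -0.0047], "turn": 0},
  {"offset": [0, 0.0012, -0.0046], "turn": 0},
  {"offset": [0, 0.0017, -0.0045], "turn": 0},
  {"offset": [0, 0.0018, -0.0044], "turn": 0},
])

```text
t: 10.05
tcp_pos: [459.8, 40.0, 121.8]
eef_rot: [-2.142, -2.295, 0.001]
force: [1.9, 1.1, -6.7]
finger_gap: 14.2
grasp_force: 49.1
```

```bash
python3 -c "
from h import *
st()"
```

```text
t 10.05 tcp [459.8  40.  121.8] box [-104.1  -69.6  121.8] yaw 1.64 F [ 1.9  1.1 -6.7] gap 14.2 j [ 0.31  0.41 -0.56  2.12  0.34  0.69 -0.4 ] tip 17.0
```

Request:
carry_out([
  {"offset": [0, 0.0045, -0.0085], "turn": 0},
  {"offset": [0, 0.0055, -0.0079], "turn": 0},
  {"offset": [0, 0.0064, -0.0071], "turn": 0},
  {"offset": [0, 0.0072, -0.0063], "turn": 0},
  {"offset": [0, 0.0079, -0.0054], "turn": 0},
  {"offset": [0, 0, 0], "turn": 0},
])

```text
t: 10.55
tcp_pos: [483.5, 41.8, 157.8]
eef_rot: [-2.135, -2.288, 0.029]
force: [-26.0, -2.1, 19.7]
finger_gap: 14.1
grasp_force: 50.0
```

```bash
python3 -c "
from h import *
st()"
```

```text
t 10.55 tcp [483.5  41.8 157.8] box [-80.4 -69.5 157.8] yaw 1.64 F [-26.   -2.1  19.7] gap 14.1 j [ 0.33  0.4  -0.58  2.03  0.3   0.82 -0.36] tip 17.0
```

Request:
carry_out([
  {"offset": [0, -0.002, -0.006], "turn": 0},
  {"offset": [0, 0, 0], "turn": 0},
])

```text
t: 10.72
tcp_pos: [489.1, 42.2, 163.8]
eef_rot: [-2.142, -2.296, 0.002]
force: [1.2, 1.5, -10.1]
finger_gap: 13.2
grasp_force: 51.4
```

```bash
python3 -c "
from h import *
print(st()['moment']);lever('l2')
I=cv2.imread('pics/l2.png')[110:250,180:320];J=r.camera('wrist');cv2.imwrite('pics/l2c.png',np.hstack([cv2.resize(I,(384,384)),J[:,128:]]))"
```

```text
t 10.7167 tcp [489.1  42.2 163.8] box [-74.8 -69.5 163.8] yaw 1.64 F [  1.2   1.5 -10.1] gap 13.2 j [ 0.33  0.39 -0.58  2.03  0.29  0.81 -0.35] tip 17.0
[0.27915417 0.10162167 0.09921599]
lever 0.87 [210.6, 171.5, 43.2, 49.3]
0 [[230.0, 188.0], [252.0, 170.0]]
1.62 [[201.0, 211.0], [223.0, 192.0]]
```

View pics/l2c.png

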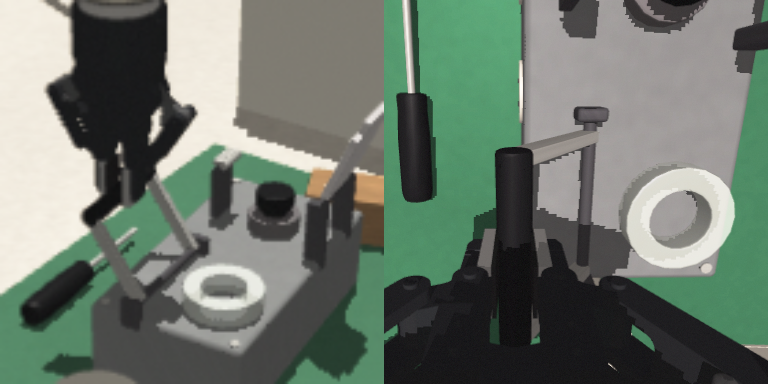

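Force is low again, but the bar has slid to about 10 mm below the TCP. I'll ease the grip slightly (the front finger keeps holding the lever), lower 9 mm and re-grip.

Request:
carry_out([
  {"offset": [0, 0, 0], "turn": 0},
  {"offset": [0, 0, 0.003], "turn": 0},
  {"offset": [0, 0, 0.003], "turn": 0},
  {"offset": [0, 0, 0.003], "turn": 0},
  {"offset": [0, 0, 0], "turn": 0},
], claw=-0.5)

```text
t: 11.28
tcp_pos: [481.3, 41.4, 153.8]
eef_rot: [-2.136, -2.289, 0.027]
force: [-25.6, -1.0, 18.3]
finger_gap: 21.4
grasp_force: 13.2
```

Request:
carry_out([
  {"offset": [0, 0, 0], "turn": 0},
  {"offset": [0, 0, 0], "turn": 0},
  {"offset": [0, 0, 0], "turn": 0},
], claw=-1, force=60)

```text
t: 11.53
tcp_pos: [478.0, 41.2, 153.7]
eef_rot: [-2.133, -2.286, 0.037]
force: [-35.1, -1.6, 26.7]
finger_gap: 13.5
grasp_force: 58.4
```

```bash
python3 -c "
from h import *
st()"
```

```text
t 11.5333 tcp [478.   41.2 153.7] box [-85.9 -69.8 153.7] yaw 1.64 F [-35.1  -1.6  26.7] gap 13.5 j [ 0.33  0.4  -0.58  2.04  0.3   0.81 -0.36] tip 17.0
```

The bar rolls down the front pad as the lever turns, so it needs to be gripped deeper. I'll swing the lever back down under control and re-grip with the bar higher in the pads.

Request:
carry_out([
  {"offset": [0, -0.012, 0], "turn": 0},
  {"offset": [0, -0.005, 0.007], "turn": 0},
  {"offset": [0, -0.005, 0.008], "turn": 0},
  {"offset": [0, -0.005, 0.012], "turn": 0},
  {"offset": [0, -0.005, 0.012], "turn": 0},
  {"offset": [0, -0.002, 0.012], "turn": 0},
  {"offset": [0, 0, 0.012], "turn": 0},
  {"offset": [0, 0, 0], "turn": 0},
])

```text
t: 12.2
tcp_pos: [454.7, 39.5, 90.5]
eef_rot: [-2.142, -2.296, 0.005]
force: [-4.8, -0.7, -1.5]
finger_gap: 13.3
grasp_force: 72.2
```

```bash
python3 -c "
from h import *
st()"
```

```text
t 12.2 tcp [454.7  39.5  90.5] box [-109.3  -69.8   90.5] yaw 1.64 F [-4.8 -0.7 -1.5] gap 13.3 j [ 0.28  0.46 -0.52  2.15  0.39  0.63 -0.45] tip 17.0
```

Request:
carry_out([
  {"offset": [0, 0, 0], "turn": 0},
  {"offset": [0, 0, 0], "turn": 0},
  {"offset": [0, 0, 0.005], "turn": 0},
  {"offset": [0, 0, 0.005], "turn": 0},
  {"offset": [0, 0, 0.004], "turn": 0},
  {"offset": [0, 0, 0], "turn": 0},
  {"offset": [0, 0, 0], "turn": 0},
], claw=-0.2)

```text
t: 12.78
tcp_pos: [456.0, 39.8, 77.5]
eef_rot: [-2.143, -2.296, 0.0]
force: [0.6, -1.0, 0.1]
finger_gap: 34.0
grasp_force: 0.0
```

```bash
python3 -c "
from h import *
st();lever()"
```

```text
t 12.7833 tcp [456.   39.8  77.5] box [-108.   -69.6   77.5] yaw 1.64 F [ 0.6 -1.   0.1] gap 34.0 j [ 0.26  0.49 -0.5   2.15  0.41  0.59 -0.47] tip 17.0
lever 0.7 [195.3, 193.0, 60.1, 29.6]
0 [[230.0, 188.0], [252.0, 170.0]]
1.62 [[201.0, 211.0], [223.0, 192.0]]
```

Request:
carry_out([
  {"offset": [0, -0.0015, 0.002], "turn": 0},
  {"offset": [0, 0, 0], "turn": 0},
  {"offset": [0, 0, 0], "turn": 0},
  {"offset": [0, 0, 0], "turn": 0},
  {"offset": [0, 0, 0], "turn": 0},
], claw=-1, force=50)

```text
t: 13.3
tcp_pos: [454.6, 39.7, 75.7]
eef_rot: [2.143, 2.297, 0.0]
force: [1.2, 0.3, -2.4]
finger_gap: 14.5
grasp_force: 48.6
```

Request:
carry_out([
  {"offset": [0, 0, -0.0106], "turn": 0},
  {"offset": [0, 0.0013, -0.0105], "turn": 0},
  {"offset": [0, 0.0024, -0.0103], "turn": 0},
  {"offset": [0, 0.0035, -0.0099], "turn": 0},
  {"offset": [0, 0, 0], "turn": 0},
])

```text
t: 13.72
tcp_pos: [462.6, 40.3, 118.7]
eef_rot: [2.143, 2.295, 0.002]
force: [1.0, -0.7, -0.6]
finger_gap: 14.5
grasp_force: 49.7
```

```bash
python3 -c "
from h import *
st()"
```

```text
t 13.7167 tcp [462.6  40.3 118.7] box [-101.3  -69.6  118.7] yaw 1.639 F [ 1.  -0.7 -0.6] gap 14.5 j [ 0.31  0.42 -0.55  2.12  0.35  0.69 -0.41] tip 17.0
```

Forces are near zero. I continue the arc.

Request:
carry_out([
  {"offset": [0, 0.0045, -0.0095], "turn": 0},
  {"offset": [0, 0.0055, -0.0089], "turn": 0},
  {"offset": [0, 0.0064, -0.0081], "turn": 0},
  {"offset": [0, 0.0072, -0.0073], "turn": 0},
  {"offset": [0, 0, 0], "turn": 0},
])

```text
t: 14.13
tcp_pos: [485.6, 42.0, 150.6]
eef_rot: [-2.143, -2.296, -0.001]
force: [5.4, 1.9, -16.7]
finger_gap: 13.9
grasp_force: 49.8
```

```bash
python3 -c "
from h import *
st()"
```

```text
t 14.1333 tcp [485.6  42.  150.6] box [-78.2 -69.5 150.6] yaw 1.639 F [  5.4   1.9 -16.7] gap 13.9 j [ 0.33  0.4  -0.58  2.05  0.31  0.78 -0.36] tip 17.0
```

Request:
carry_out([
  {"offset": [0, 0.0079, -0.0044], "turn": 0},
  {"offset": [0, 0.0085, -0.0034], "turn": 0},
  {"offset": [0, 0.009, -0.0034], "turn": 0},
  {"offset": [0, 0, 0], "turn": 0},
])

```text
t: 14.47
tcp_pos: [505.5, 43.5, 163.2]
eef_rot: [-2.138, -2.291, 0.02]
force: [-20.7, -1.6, 22.7]
finger_gap: 14.4
grasp_force: 51.8
```

```bash
python3 -c "
from h import *
st()"
```

```text
t 14.4667 tcp [505.5  43.5 163.2] box [-58.3 -69.4 163.2] yaw 1.64 F [-20.7  -1.6  22.7] gap 14.4 j [ 0.32  0.42 -0.57  1.98  0.3   0.84 -0.36] tip 17.0
```

Request:
carry_out([
  {"offset": [0, 0.003, -0.005], "turn": 0},
  {"offset": [0, 0.008, -0.0023], "turn": 0},
  {"offset": [0, 0, 0], "turn": 0},
])

```text
t: 14.72
tcp_pos: [517.4, 44.4, 168.5]
eef_rot: [-2.138, -2.292, 0.014]
force: [-9.7, 0.6, -0.2]
finger_gap: 14.1
grasp_force: 52.1
```

```bash
python3 -c "
from h import *
st()"
```

```text
t 14.7167 tcp [517.4  44.4 168.5] box [-46.3 -69.4 168.5] yaw 1.64 F [-9.7  0.6 -0.2] gap 14.1 j [ 0.32  0.43 -0.57  1.95  0.3   0.86 -0.35] tip 17.0
```

Request:
carry_out([
  {"offset": [0, 0.007, -0.001], "turn": 0},
  {"offset": [0, 0.007, -0.001], "turn": 0},
  {"offset": [0, 0.005, 0], "turn": 0},
  {"offset": [0, 0, 0], "turn": 0},
])

```text
t: 15.05
tcp_pos: [539.0, 46.1, 172.2]
eef_rot: [-2.141, -2.295, 0.007]
force: [-6.4, 0.3, 7.1]
finger_gap: 14.2
grasp_force: 50.1
```

```bash
python3 -c "
from h import *
st()"
```

```text
t 15.05 tcp [539.   46.1 172.2] box [-24.7 -69.3 172.2] yaw 1.64 F [-6.4  0.3  7.1] gap 14.2 j [ 0.31  0.46 -0.57  1.9   0.31  0.88 -0.35] tip 17.0
```

Request:
carry_out([
  {"offset": [0, 0.003, 0], "turn": 0},
  {"offset": [0, 0.003, 0], "turn": 0},
  {"offset": [0, 0, 0], "turn": 0},
])

```text
t: 15.3
tcp_pos: [539.5, 46.1, 172.0]
eef_rot: [-2.136, -2.29, 0.024]
force: [-22.5, -1.3, 20.8]
finger_gap: 14.2
grasp_force: 51.7
```

```bash
python3 -c "
from h import *
st()"
```

```text
t 15.3 tcp [539.5  46.1 172. ] box [-24.2 -69.3 172. ] yaw 1.64 F [-22.5  -1.3  20.8] gap 14.2 j [ 0.3   0.46 -0.57  1.89  0.31  0.89 -0.35] tip 17.0
```

It is against the end stop. I back off 8 mm, open a little and check that it stays up.

Request:
carry_out([
  {"offset": [0, -0.006, -0.001], "turn": 0},
  {"offset": [0, -0.005, 0], "turn": 0},
  {"offset": [0, 0, 0], "turn": 0},
])

```text
t: 15.55
tcp_pos: [534.6, 45.6, 172.4]
eef_rot: [-2.142, -2.297, 0.001]
force: [-1.5, 1.8, -5.9]
finger_gap: 14.3
grasp_force: 49.2
```

Request:
carry_out([
  {"offset": [0, 0, 0], "turn": 0},
  {"offset": [0, 0, 0], "turn": 0},
  {"offset": [0, 0, 0], "turn": 0},
], claw=-0.3)

```text
t: 15.8
tcp_pos: [536.8, 45.0, 173.1]
eef_rot: [2.143, 2.295, 0.002]
force: [0.5, 0.7, -0.1]
finger_gap: 29.6
grasp_force: 0.0
```

```bash
python3 -c "
from h import *
st();lever()"
```

```text
t 15.8 tcp [536.8  45.  173.1] box [-27.  -70.1 173.1] yaw 1.639 F [ 0.5  0.7 -0.1] gap 29.6 j [ 0.31  0.45 -0.57  1.91  0.31  0.87 -0.35] tip 17.0
lever 0.7 [229.6, 172.3, 23.6, 50.2]
0 [[230.0, 188.0], [252.0, 170.0]]
1.62 [[201.0, 211.0], [223.0, 192.0]]
```

The lever stands by itself with the pads clear of it. I lift off, close the fingers and go round behind the guard.

Request:
carry_out([
  {"offset": [0, -0.002, -0.008], "turn": 0},
  {"offset": [0, 0, -0.02], "turn": 0},
  {"offset": [0, 0, -0.03], "turn": 0},
  {"offset": [0, 0, -0.036], "turn": 0},
])

```text
t: 16.23
tcp_pos: [532.4, 45.0, 266.6]
eef_rot: [-2.141, -2.295, 0.003]
force: [1.0, -0.5, 0.9]
finger_gap: 29.6
grasp_force: 0.0
```

Request:
carry_out([
  {"offset": [0.026, 0.031, 0], "turn": 0},
  {"offset": [0.026, 0.031, 0], "turn": 0},
  {"offset": [0.026, 0.031, 0], "turn": 0},
  {"offset": [0.026, 0.031, 0], "turn": 0},
  {"offset": [0.026, 0.033, 0], "turn": 0},
  {"offset": [0, 0, 0], "turn": 0},
  {"offset": [0, 0, 0], "turn": 0},
], claw=-1)

```text
t: 16.82
tcp_pos: [681.2, 187.9, 265.4]
eef_rot: [-2.139, -2.298, 0.0]
force: [-1.2, -0.8, -0.3]
finger_gap: -0.2
grasp_force: 0.0
```

```bash
python3 -c "
from h import *
st();lever();print(to([130,60,200]))"
```

```text
t 16.8167 tcp [681.2 187.9 265.4] box [127.2  62.1 265.4] yaw 1.643 F [-1.2 -0.8 -0.3] gap -0.2 j [ 0.05  0.63 -0.57  1.4   0.34  1.22 -0.49] tip 17.0
lever 0.82 [227.2, 170.4, 27.6, 51.7]
0 [[230.0, 188.0], [252.0, 170.0]]
1.62 [[201.0, 211.0], [223.0, 192.0]]
[ 0.9  3.6 66.4]
```

Request:
carry_out([
  {"offset": [-0.002, 0.005, 0.01], "turn": 0},
  {"offset": [0, 0, 0.025], "turn": 0},
  {"offset": [0, 0, 0.025], "turn": 0},
  {"offset": [0, 0, 0.006], "turn": 0},
  {"offset": [0, 0, 0], "turn": 0},
])

```text
t: 17.33
tcp_pos: [684.9, 181.6, 198.1]
eef_rot: [-2.144, -2.294, 0.007]
force: [0.4, 0.1, 0.8]
finger_gap: -0.3
grasp_force: 0.0
```

Request:
carry_out([
  {"offset": [0, -0.01, 0], "turn": 0},
  {"offset": [0, -0.01, 0], "turn": 0},
  {"offset": [0, -0.01, 0], "turn": 0},
  {"offset": [0, -0.01, 0], "turn": 0},
  {"offset": [0, 0, 0], "turn": 0},
])

```text
t: 17.75
tcp_pos: [647.9, 180.8, 205.6]
eef_rot: [2.14, 2.292, 0.009]
force: [0.8, -1.2, 8.3]
finger_gap: 0.4
grasp_force: 3.7
```

```bash
python3 -c "
from h import *
st()"
```

```text
t 17.75 tcp [647.9 180.8 205.6] box [ 93.5  57.4 205.6] yaw 1.639 F [ 0.8 -1.2  8.3] gap 0.4 j [ 0.06  0.62 -0.57  1.56  0.37  1.06 -0.53] tip 17.0
```

```bash
cat >> h.py <<'E'
def guard():
    r.camera("scene")
    for d in r.masks_of("scene","guard_tip")[:2]: print("guard",round(d["conf"],2),d["bbox"])
    for t in(0,.13,.5,1,1.4,1.57,1.75,1.95,2.1):
        q=proj("scene",box(p,[[62-95*np.cos(t),y,130+95*np.sin(t)] for y in(38,82)]+[[62-60*np.cos(t),25,130+60*np.sin(t)],[62,25,130]]));print(t,q.min(0).round(),q.max(0).round())
E
python3 -c "
from h import *
guard()"
```

```text
guard 0.67 [295.9, 145.6, 15.1, 37.2]
0 [262. 166.] [295. 186.]
0.13 [262. 162.] [295. 186.]
0.5 [267. 151.] [295. 186.]
1 [280. 141.] [295. 186.]
1.4 [293. 139.] [302. 186.]
1.57 [295. 140.] [308. 186.]
1.75 [295. 142.] [315. 186.]
1.95 [295. 146.] [322. 186.]
2.1 [295. 150.] [327. 186.]
```

Request:
carry_out([
  {"offset": [0.001, -0.006, -0.003], "turn": 0},
  {"offset": [0.001, -0.006, -0.003], "turn": 0},
  {"offset": [0, -0.008, 0], "turn": 0},
  {"offset": [0, -0.008, 0], "turn": 0},
  {"offset": [0, -0.008, 0], "turn": 0},
  {"offset": [0, 0, 0], "turn": 0},
])

```text
t: 18.35
tcp_pos: [608.0, 180.6, 206.2]
eef_rot: [-2.142, -2.297, 0.003]
force: [-0.6, 0.5, -0.3]
finger_gap: -0.5
grasp_force: 0.0
```

```bash
python3 -c "
from h import *
st();guard()" | head -3
```

```text
t 18.35 tcp [608.  180.6 206.2] box [ 53.7  60.  206.2] yaw 1.641 F [-0.6  0.5 -0.3] gap -0.5 j [ 0.08  0.57 -0.58  1.65  0.35  1.04 -0.55] tip 17.0
guard 0.96 [286.8, 142.5, 20.1, 39.7]
0 [262. 166.] [295. 186.]
```

Request:
carry_out([
  {"offset": [0, -0.008, 0.003], "turn": 0},
  {"offset": [0, -0.008, 0.003], "turn": 0},
  {"offset": [0, -0.007, 0.007], "turn": 0},
  {"offset": [0, -0.007, 0.007], "turn": 0},
  {"offset": [0, -0.006, 0.008], "turn": 0},
  {"offset": [0, -0.006, 0.008], "turn": 0},
  {"offset": [0, 0, 0], "turn": 0},
])

```text
t: 19.03
tcp_pos: [565.7, 177.1, 168.0]
eef_rot: [-2.141, -2.296, 0.006]
force: [-1.0, -1.0, -0.2]
finger_gap: -0.2
grasp_force: 0.0
```

```bash
python3 -c "
from h import *
st();guard()" | head -3
```

```text
t 19.0333 tcp [565.7 177.1 168. ] box [ 11.3  59.5 168. ] yaw 1.641 F [-1.  -1.  -0.2] gap -0.2 j [ 0.08  0.55 -0.58  1.78  0.36  0.93 -0.59] tip 17.0
guard 0.63 [266.6, 156.6, 40.9, 25.9]
0 [262. 166.] [295. 186.]
```

Request:
carry_out([
  {"offset": [0, -0.003, 0.004], "turn": 0},
  {"offset": [0, -0.002, 0.004], "turn": 0},
  {"offset": [0, 0, 0.002], "turn": 0},
  {"offset": [0, 0, 0.001], "turn": 0},
  {"offset": [0, 0, 0], "turn": 0},
])

```text
t: 19.55
tcp_pos: [563.1, 177.2, 159.0]
eef_rot: [-2.143, -2.296, 0.001]
force: [-0.4, -0.4, -0.2]
finger_gap: 0.0
grasp_force: 0.0
```

Request:
carry_out([
  {"offset": [0, 0, 0.001], "turn": 0},
  {"offset": [0, 0, 0.001], "turn": 0},
  {"offset": [0, 0, 0.001], "turn": 0},
  {"offset": [0, 0, 0], "turn": 0},
])

```text
t: 19.88
tcp_pos: [563.4, 177.4, 157.3]
eef_rot: [2.143, 2.296, 0.0]
force: [-1.9, -0.3, 6.3]
finger_gap: 0.2
grasp_force: 2.9
```

```bash
python3 -c "
from h import *
st()" | head -3
```

```text
t 19.8833 tcp [563.4 177.4 157.3] box [  9.   60.  157.3] yaw 1.64 F [-1.9 -0.3  6.3] gap 0.2 j [ 0.07  0.56 -0.58  1.8   0.38  0.9  -0.6 ] tip 17.0
```

On the catch at 6 N, so I press on.

Request:
carry_out([
  {"offset": [0, 0, 0.001], "turn": 0},
  {"offset": [0, 0, 0.001], "turn": 0},
  {"offset": [0, 0, 0.001], "turn": 0},
  {"offset": [0, 0, 0], "turn": 0},
])

```text
t: 20.22
tcp_pos: [563.3, 177.4, 155.7]
eef_rot: [2.143, 2.296, -0.0]
force: [-5.4, -2.1, 11.9]
finger_gap: -0.1
grasp_force: 6.1
```

Request:
carry_out([
  {"offset": [0, 0, 0.001], "turn": 0},
  {"offset": [0, 0, 0.001], "turn": 0},
  {"offset": [0, 0, 0], "turn": 0},
])

```text
t: 20.47
tcp_pos: [563.1, 177.3, 151.5]
eef_rot: [2.143, 2.297, 0.0]
force: [0.3, 0.4, 0.5]
finger_gap: 0.2
grasp_force: 0.0
```

```bash
python3 -c "
from h import *
st()" | head -3
```

```text
t 20.4667 tcp [563.1 177.3 151.5] box [  8.7  59.9 151.5] yaw 1.64 F [0.3 0.4 0.5] gap 0.2 j [ 0.07  0.56 -0.57  1.8   0.38  0.89 -0.61] tip 17.0
```

Request:
carry_out([
  {"offset": [0, 0, 0.001], "turn": 0},
  {"offset": [0, 0, 0.001], "turn": 0},
  {"offset": [0, 0, 0.001], "turn": 0},
  {"offset": [0, 0, 0], "turn": 0},
])

```text
t: 20.8
tcp_pos: [563.6, 177.3, 149.9]
eef_rot: [2.143, 2.296, -0.0]
force: [-4.5, -1.9, 13.6]
finger_gap: -0.1
grasp_force: 6.6
```

Request:
carry_out([
  {"offset": [0, 0, -0.01], "turn": 0},
  {"offset": [0, 0, -0.035], "turn": 0},
  {"offset": [0, 0, -0.04], "turn": 0},
  {"offset": [0, 0, -0.04], "turn": 0},
  {"offset": [0, 0, 0], "turn": 0},
])

```text
t: 21.22
tcp_pos: [566.9, 179.5, 281.7]
eef_rot: [2.139, 2.292, 0.019]
force: [0.5, 0.9, -0.0]
finger_gap: 0.2
grasp_force: 0.0
```

```bash
python3 -c "
from h import *
st();guard();lever('f')
I=cv2.imread('pics/f.png')[130:290,170:340];J=r.camera('top')[130:270,120:340];cv2.imwrite('pics/fc.png',np.hstack([cv2.resize(I,(382,360)),cv2.resize(J,(416,360))]))"|egrep -v '^[12]'
```

```text
t 21.2167 tcp [566.9 179.5 281.7] box [ 12.6  61.9 281.7] yaw 1.64 F [ 0.5  0.9 -0. ] gap 0.2 j [ 0.13  0.42 -0.64  1.69  0.28  1.11 -0.52] tip 17.0
guard 0.69 [263.6, 165.7, 45.2, 19.4]
0 [262. 166.] [295. 186.]
0.13 [262. 162.] [295. 186.]
0.5 [267. 151.] [295. 186.]
lever 0.93 [227.7, 171.1, 25.3, 51.3]
0 [[230.0, 188.0], [252.0, 170.0]]
```

View pics/fc.png

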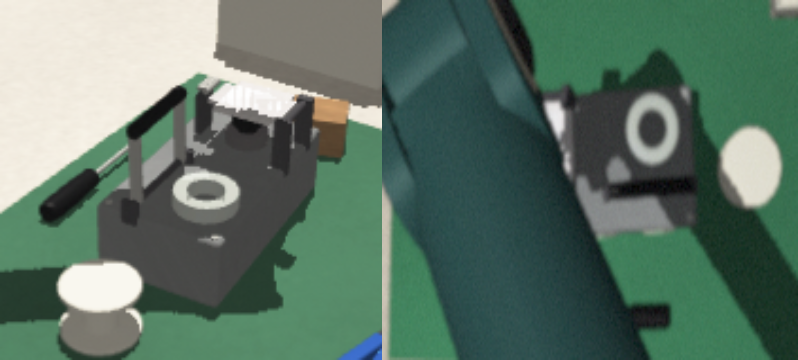

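The lever is upright (bar at crop (158,112)), and the guard lies level under its post (crop (245,100)), its mask top at row 166 as expected when shut. The tape, spool, screwdriver and carton look undisturbed, and the arm is clear.

```bash
python3 -c "
from rig import r
print(r.sign_off())"
```

```text
the job is handed in; nothing more can be done
None
```

I tested the trip, latched the lever back upright, pressed the guard home in its catch, and handed the job in at about 21 s. The lever took two lifts: the bar slid in the grip on the first, so I lowered it and re-gripped. The final pictures showed the tape roll, carton, spool and screwdriver apparently undisturbed.

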